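# Swing the stall lamp over the ring tray and switch it on

## Task

Light the ring tray for a customer. With a gentle fingertip, push the lamp's arm round until its shade hangs over the middle of the tray of rings (the square one with rows of padded rolls), and press the raised end of the rocker switch on the lamp's base fully down. Do it with light touches only: take hold of nothing, leave the lamp's base and the tray standing where they are, and do not disturb the other things on the table.

Things in the scene. Friction and masses are not known exactly. Their poses are not given: they have to be found in the camera images.
- lamp: Low showcase lamp, loose, about 3.5 kg. Origin: on the table under the axis of its round pole (16 mm across). Base plate 215 x 160 x 18 mm high, x -145 to 70 mm, y +-80 mm. x points from the switch to the pole. Four low things (ring_tray, bead_tray, plate, basket) stand round it in changing places, about 220 mm from the pole and 45 or 100 degrees to either side of x.
- lamp_arm (a joint): Angle of the lamp's arm about the pole, rad: 0 along the lamp's x (away from the switch), positive counter-clockwise seen from above, range +-2.5. It turns against about 0.15 N m of friction (about 1 N pushed 140 mm from the pole) and stays where it is left.
- lamp_bar: The arm itself, a level bar 14 mm wide and 16 mm tall with the shade under its end. Origin: on the pole's axis, 250 mm high, mid-height of the bar; x runs out along the bar to the shade. The bar is bare and free to push sideways from 20 mm to 160 mm out (about 130 is good) and ends at 236 mm; a tail with a knob sticks out 47 mm the other way. Black hub on the pole: 34 mm across, top at 267 mm.
- shade (a point): Centre of the underside of the round lamp shade, which is 110 mm across and hangs under the arm 220 mm from the pole, from 178 mm (this point) to 222 mm high.
- switch (a joint): Rocker switch on the lamp's base: 0 is off (the end away from the pole, nearest the robot, is raised), 0.4 rad is on (that end fully down). It stays where it is left. Pressing the raised half takes about 1 to 3 N; 6 N or more means that it is at its stop. Rocker 52 mm long (along the lamp's x), 28 mm wide, pivot 100 mm from the pole on the -x side, 31 mm high.
- switch_press (a point): Where to press the switch, fixed in the lamp: over the raised half, 118 mm from the pole on the -x side and 18 mm from the rocker's pivot, 41 mm above the table. The raised outer edge's top starts about 44 mm high and sinks about 10 mm; here the face ends about 35 mm high.
- ring_tray: The tray to be lit: square wooden tray 130 x 130 mm, 24 mm high, filled with five parallel padded rolls between which gold and silver rings stand up, 32 mm high in all. Loose, 0.45 kg. Origin: centre of its underside. It stays where it is.
- bead_tray: Bystander: square wooden tray 130 x 130 x 24 mm like the ring tray, but divided into six flat compartments, without rolls or rings. Origin: centre of its underside.
- plate: Bystander: round white plate 124 mm across, 18 mm high. Origin: centre of its underside.
- basket: Bystander: small plastic basket 125 x 90 x 50 mm high. Origin: centre of its underside.
- ring_cone: Bystander: upright wooden ring cone 42 mm across the foot, 80 mm high, beyond the pole. Origin: centre of its underside.
- ring_box: Bystander: closed ring box 52 x 52 x 39 mm high. Origin: centre of its underside.
- mandrel: Bystander: ring sizing stick, 210 mm long, lying on the table, 24 mm high; its x axis points along the taper. Origin: on the table near its middle.
- water: Bystander: water bottle 64 mm across, 200 mm high. Origin: centre of its underside.
- mirror: Bystander: small standing mirror, 130 mm wide, 175 mm high. Origin: centre of its foot's underside.
There are look-alikes about, which are no part of the job. What is shaped like the ring_tray but black is not meant.

How it is judged:
By the outcome, as a careful person would: the job done as asked, in the order asked, and still so for the second after the job is handed in, with the robot touching nothing.
It also fails if it takes over 61 s, if anything falls off the work surface, if the arm or the gripper's body presses on something with over 40 N, if the wrist force passes 120 N, or if a joint passes its speed limit or range.

## Robot

A 6-joint arm with a two-finger parallel gripper is mounted at the origin on the work surface. World frame = base frame: x ahead of the robot, y to its left, z up, the work surface at z = 0. Lengths are in mm, angles in degrees, forces in N, time in s.
With the tool pointing down it reaches from about 350 to 850 mm from the base axis. Payload 8.1 kg.
Tool frame: the origin (TCP) lies midway between the tips of the shut fingers; the grasp point (between the pads) lies 19 mm behind it; z points along the fingers, y is the line along which they close (so a half turn about z gives the same grasp; the last joint's range is limited). The gripper opens to 85 mm and grips with 20 to 120 N. Pads are 22 mm wide; open, the fingers measure 114 mm over their backs; the gripper's body (76 mm by 85 mm) begins 54 mm behind the grasp point. The pads swing forward as they close: fully open they stand 13 mm farther back than shut.
Start: joints at [68.56, 7.471, 85.268, -0, 87.261, -4.893], TCP at [170.859, 575.163, 231.292] pointing down, gripper open.
Joint ranges: [-169.43, 169.43], [-51.17, 129.36], [1.28, 143.12], [-76.62, 256.62], [0, 156.53], [-152.29, 152.29]. Speed limits (degrees/s): [136.94, 136.94, 159.86, 180, 180, 180].

## Interface

Orientations are given as [roll, pitch, yaw] about the fixed x, y, z axes, in that order (R = Rz(yaw) Ry(pitch) Rx(roll)).
In Python, from bench import sense, snapshot, camera_params, hand_in, masks_of, pinpoint gives the robot as it stands.
- The arm moves only by the tool step_arm, never from a script. Its argument "targets" is a list of rows, each an object with "angular": the turn, a rotation vector about the tool's x, y, z scaled (see below), a list of three; "dp": the shift along the tool's x, y, z scaled (see below), a list of three; "fingers": the closure, from 0 (fully open) to 1 (shut). A call has exactly 8 rows; each row is the pose to reach, as a shift and turn from the pose commanded when the call began, along the tool's axes at that moment, turning the shorter way round; what a row does not reach only later rows make up. The controller multiplies each number of a shift by 0.2 m and each number of a turn by 180 degrees. A row lasts 1/8 s, in which the tool goes at most 62.5 mm and 10.7 degrees, less where a joint would pass 70% of its speed; a pose out of reach is approached as far as the arm can. A call with a number of a shift or a turn outside -1 to 1 is refused whole. A call with a gripper value outside its range is refused whole. The fingers move at their own pace and stop on an object; "newtons" is the grip in N (left out, the last holds). Time passes only in rows, so rows that repeat a pose let the fingers close, or fill a call up. It gives the time, the measured TCP pose, the force, the opening and the grip force at its end, in the units of the state.
- sense(): the state, without advancing time (a new reading comes with each control period).
- snapshot(name): name is "scene" or "side" or "wrist"; returns the picture (400x640x3 uint8, blue, green, red); there is no depth.
- camera_params(name): a dict with "vfov" (degrees; the focal length in pixels is half the picture's height over the tangent of half this angle, whatever the lens; pixels are square), "cx", "cy" (the principal point, pixels), "R" (3x3) and "t" (3): a world point X has camera coordinates R X + t. Camera axes: x right, y down, z forward; pixel columns grow to the right and rows downward; lengths in mm; the calibration is good to about 2 mm. The wrist camera is an equidistant fisheye: a pixel r from the principal point sees the ray r / f radians off the axis. A picture is of the moment at which its call begins: read the wrist's pose just before it. camera_params takes no time and is no camera call; for the wrist camera it gives the pose at the moment of the call.
- hand_in(): hands the job in; it is judged then, once.
Trained networks look in the newest picture that a camera, given by its name, has taken for a name from the list of things; names that differ only in an ending like _2 or _b are one class to them, and where a whole thing is asked for, a point or a joint stands for the part that bears it (a point fixed in the world has none). Each returns a list of dicts, best first, with "conf" (0 to 1); they miss things now and then, are a little off and sometimes report something else, mostly with a low value. They report only what shows in the picture. A call takes as long as a camera call. They do not tell look-alikes from the thing itself.
- masks_of(camera, label): "pixels" (400x640 bool, what is visible of it) and "at" ([column, row] in pixels, amid what is visible of it).
- pinpoint(camera, label): "at" ([column, row] in pixels: a listed point, or the origin of a listed thing).
The state is a dict: "time": time; "joint_pos": joint angles; "qd": joint speeds; "joint_efforts": joint torques, N m; "tool_pos": TCP position; "tcp_rot": TCP orientation; "ft_force": force on the tool from outside, world axes, zero at the start; "wrist_torque": the same for the moment, N m; "finger_gap": finger opening in mm; "grip_force": force on a finger pad.
Only numpy, scipy, OpenCV 4.12 (cv2) and the standard library are available. Lean on these libraries where they do the work, as an engineer would, in place of code of your own. Each camera call takes 0.05 s, during which the arm holds its last target. There are 200 camera calls.

## Working session

There is one attempt and no reset: what is moved stays moved. The work goes in short steps, Python scripts to look and compute and a tool call to move; the robot and the scene stay as the last step left them, time stands still between calls to the robot, and variables do not carry over. Pictures are saved under pics/ and viewed, at most 10 in all, crops included, and the job is handed in when it is done.

Besides the shell and the picture viewer there is one more tool, called after "Emit:" as name(argument=value, ...) on one line, values as JSON. step_arm: Moves the arm, as the interface text tells. Its arguments: {"type":"object","properties":{"targets":{"type":"array","items":{"type":"object","properties":{"angular":{"type":"array","items":{"type":"number","minimum":-1,"maximum":1}},"dp":{"type":"array","items":{"type":"number","minimum":-1,"maximum":1}},"fingers":{"type":"number"}}}},"newtons":{"type":"number"}},"required":["targets"]}

```bash
mkdir -p pics; cat > h.py <<'E'
import numpy as np, cv2
from bench import *
def ray(cam,px,P=None):
    P=P or camera_params(cam); f=200/np.tan(np.radians(P['vfov']/2))
    d=np.array([px[0]-P['cx'],px[1]-P['cy']],float)
    if cam=='wrist':
        r=np.hypot(*d); a=r/f; v=np.r_[d/max(r,1e-9)*np.sin(a),np.cos(a)]
    else: v=np.r_[d/f,1]
    R=np.array(P['R']);t=np.array(P['t']); return -R.T@t, R.T@v
def at_z(cam,px,z,P=None):
    o,v=ray(cam,px,P); return o+v*(z-o[2])/v[2]
def proj(cam,X,P=None):
    P=P or camera_params(cam); f=200/np.tan(np.radians(P['vfov']/2)); c=np.array(P['R'])@X+np.array(P['t']); return c[:2]/c[2]*f+[P['cx'],P['cy']]
E
python3 - <<'E'
from h import *
s=sense(); print(s['time'],s['tool_pos'],s['tcp_rot'],s['ft_force'])
Z=dict(lamp=0,lamp_bar=250,shade=178,switch_press=41,ring_tray=0,bead_tray=0,plate=0,basket=0,ring_cone=0,ring_box=0,mandrel=0,water=0,mirror=0)
for c in ['scene','side']:
    im=snapshot(c); cv2.imwrite(f'pics/{c}0.png',im)
    for n,z in Z.items():
        for d in pinpoint(c,n)[:3]:
            if d['conf']>.25: print(c,n,round(d['conf'],2),np.round(d['at']),np.round(at_z(c,d['at'],z)))
print(sense()['time'])
E
```

```text
0.0 [170.63771325 574.65303559 230.27138591] [-1.79894160e+02 -1.03598044e-02  1.63454274e+02] [ 0.21487677 -0.5677496  -0.22860332]
scene lamp 0.69 [340. 216.] [588.  70.   0.]
scene lamp_bar 0.98 [341. 166.] [582.  68. 250.]
scene shade 0.72 [380. 231.] [789.   7. 178.]
scene switch_press 0.69 [313. 185.] [451.  86.  41.]
scene ring_tray 0.62 [272. 306.] [ 654. -317.    0.]
scene bead_tray 0.83 [286. 242.] [ 527. -130.    0.]
scene bead_tray 0.31 [373. 250.] [757.  41.   0.]
scene plate 0.98 [403. 218.] [754. 210.   0.]
scene basket 0.85 [374. 176.] [563. 295.   0.]
scene ring_cone 0.53 [373. 250.] [758.  40.   0.]
scene mandrel 0.68 [252. 215.] [ 362. -130.    0.]
scene water 0.84 [206. 307.] [ 511. -450.    0.]
side lamp 0.74 [311. 257.] [580.  59.   0.]
side lamp_bar 0.8 [308. 198.] [581.  71. 250.]
side shade 0.83 [237. 200.] [790.  13. 178.]
side switch_press 0.65 [347. 256.] [472.  79.  41.]
side ring_tray 0.78 [270. 220.] [732. -86.   0.]
side ring_tray 0.7 [298. 179.] [ 663. -309.    0.]
side ring_tray 0.31 [373. 220.] [ 390. -114.    0.]
side bead_tray 0.94 [330. 210.] [ 535. -150.    0.]
side basket 0.88 [310. 330.] [561. 293.   0.]
side ring_cone 0.7 [253. 249.] [761.  40.   0.]
side ring_box 0.55 [372. 303.] [402. 204.   0.]
side mandrel 0.58 [373. 217.] [ 389. -125.   -0.]
side mandrel 0.56 [330. 208.] [ 536. -159.    0.]
side water 0.85 [338. 154.] [ 521. -479.    0.]
1.4
```

View pics/scene0.png

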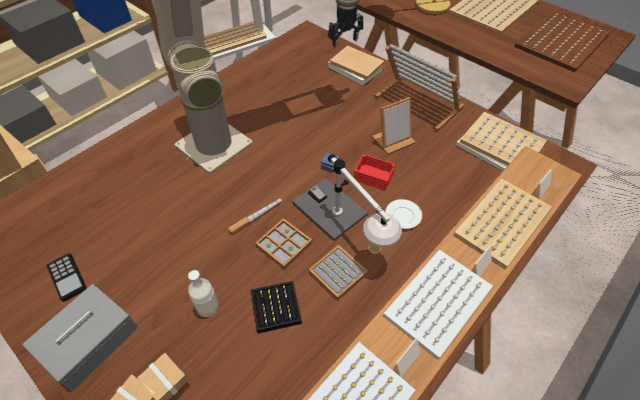

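View pics/side0.png

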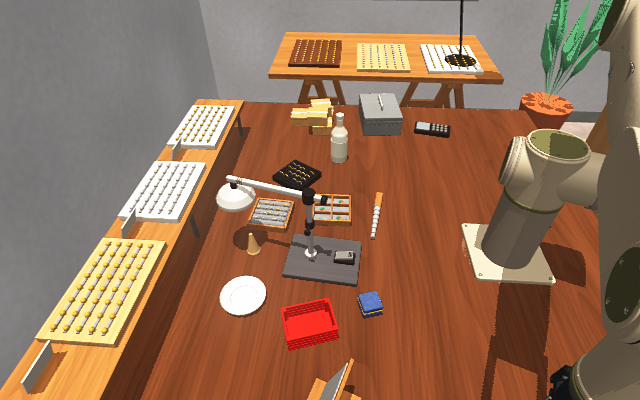

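Candidates for the ring tray:
- Wooden tray with grey rolls: scene (337,271), side (270,212).
- Black look-alike: scene (276,306), side (298,175).
- Bead tray with compartments: scene (284,242), side (332,208).

I choose the wooden tray with rolls. Next I check it in a crop and refine the geometry.

```bash
python3 - <<'E'
from h import *
def rect(c,n,z,near,thr=60):
    for d in masks_of(c,n):
        w=at_z(c,d['at'],z)[:2]
        if np.hypot(*(w-near))<thr:
            m=d['pixels']; ys,xs=np.nonzero(m)
            W=np.array([at_z(c,(x,y),z,P)[:2] for x,y in zip(xs,ys)],np.float32)
            r=cv2.minAreaRect(W); print(c,n,round(d['conf'],2),np.round(r[0]),np.round(r[1]),round(r[2]),'mean',np.round(W.mean(0)))
for c in ['scene','side']:
    im=snapshot(c); P=camera_params(c)
    rect(c,'ring_tray',24,(732,-86)); rect(c,'bead_tray',24,(532,-140)); rect(c,'basket',25,(562,294))
    rect(c,'plate',15,(754,210)); rect(c,'switch',35,(472,80)); rect(c,'shade',200,(789,10)); rect(c,'lamp_bar',250,(680,40),120)
    for n,z in [('ring_tray',0),('switch',31),('shade',178),('lamp_bar',250),('lamp',0),('switch_press',41)]:
        for d in pinpoint(c,n)[:3]: print(c,n,round(d['conf'],2),np.round(d['at'],1),np.round(at_z(c,d['at'],z)))
    u,v=(345,225) if c=='scene' else (300,235)
    k=im[v-80:v+80,u-90:u+90]
    cv2.imwrite(f'pics/{c}c.png',cv2.resize(k,None,fx=4,fy=4,interpolation=2)[:600])
a=cv2.imread('pics/scenec.png');b=cv2.imread('pics/sidec.png')
cv2.imwrite('pics/crop.png',cv2.resize(np.hstack([a,b]),(800,333)))
E
```

```text
scene plate 0.71 [750. 225.] [ 98. 120.] 82 mean [750. 222.]
scene switch 0.5 [481.  76.] [30. 60.] 80 mean [482.  75.]
scene shade 0.69 [668.  33.] [109. 377.] 77 mean [752.  23.]
scene ring_tray 0.93 [274.7 304.7] [ 658. -308.    0.]
scene ring_tray 0.59 [394.7 141.8] [514. 487.   0.]
scene ring_tray 0.55 [334.4 274.7] [ 723. -113.    0.]Traceback (most recent call last):
  File "<stdin>", line 14, in <module>
ValueError: it knows: basket, bead_tray, lamp, lamp_bar, mandrel, mirror, plate, ring_box, ring_cone, ring_tray, shade, switch_press, water
```

```bash
python3 - <<'E'
from h import *
def rect(c,n,z,near,thr=90):
    for d in masks_of(c,n):
        w=at_z(c,d['at'],z)[:2]
        if np.hypot(*(w-near))<thr:
            m=d['pixels']; ys,xs=np.nonzero(m)
            W=np.array([at_z(c,(x,y),z,P)[:2] for x,y in zip(xs,ys)],np.float32)
            r=cv2.minAreaRect(W); print(c,n,round(d['conf'],2),np.round(r[0]),np.round(r[1]),round(r[2]),'mean',np.round(W.mean(0)))
for c in ['scene','side']:
    im=snapshot(c); P=camera_params(c)
    rect(c,'ring_tray',24,(725,-105)); rect(c,'bead_tray',24,(532,-140)); rect(c,'basket',25,(562,294))
    rect(c,'plate',15,(754,210)); rect(c,'switch',35,(472,80))
    for n,z in [('ring_tray',0),('shade',178),('lamp_bar',250),('lamp',0),('switch_press',41)]:
        for d in pinpoint(c,n)[:3]: print(c,n,round(d['conf'],2),np.round(d['at'],1),np.round(at_z(c,d['at'],z)))
    u,v=(345,225) if c=='scene' else (300,235)
    cv2.imwrite(f'pics/{c}c.png',cv2.resize(im[v-75:v+75,u-95:u+95],None,fx=4,fy=4,interpolation=2))
E
```

```text
scene ring_tray 0.64 [ 731. -107.] [139. 137.] 86 mean [ 733. -109.]
scene bead_tray 0.92 [ 534. -145.] [142. 141.] 1 mean [ 535. -148.]
scene basket 0.8 [562. 293.] [139. 133.] 18 mean [563. 291.]
scene plate 0.74 [749. 223.] [105. 126.] 82 mean [750. 219.]
scene switch 0.61 [478.  75.] [28. 56.] 80 mean [478.  76.]
scene ring_tray 0.84 [336.4 271.9] [ 722. -101.    0.]
scene ring_tray 0.68 [272.4 308.6] [ 662. -321.    0.]
scene shade 0.57 [380.7 228.1] [784.  15. 178.]
scene lamp_bar 0.66 [341.4 166.9] [586.  68. 250.]
scene lamp 0.69 [328.9 166.8] [410. 215.   0.]
scene lamp 0.68 [338.  216.2] [584.  65.   0.]
scene switch_press 0.59 [313.2 186.3] [454.  81.  41.]
scene switch_press 0.45 [255.1 215.4] [ 397. -141.   41.]
side ring_tray 0.78 [725. -93.] [152. 136.] 85 mean [725. -89.]
side bead_tray 0.57 [ 530. -131.] [127. 152.] 1 mean [ 522. -123.]
side basket 0.98 [561. 286.] [134. 121.] 19 mean [562. 289.]
side plate 0.84 [750. 210.] [120. 118.] 67 mean [750. 212.]
side switch 0.66 [480.  72.] [51. 30.] 4 mean [479.  72.]
side ring_tray 0.8 [270.5 216.7] [ 731. -103.    0.]
side ring_tray 0.79 [297.  178.4] [ 667. -312.    0.]
side shade 0.84 [239.3 198.3] [784.   6. 178.]
side lamp_bar 0.75 [310.5 194.9] [575.  59. 250.]
side lamp_bar 0.57 [371.6 305.2] [428. 369. 250.]
side lamp 0.7 [312.  258.4] [576.  63.   0.]
side switch_press 0.95 [348.5 258.1] [468.  88.  41.]
```

View pics/sidec.png

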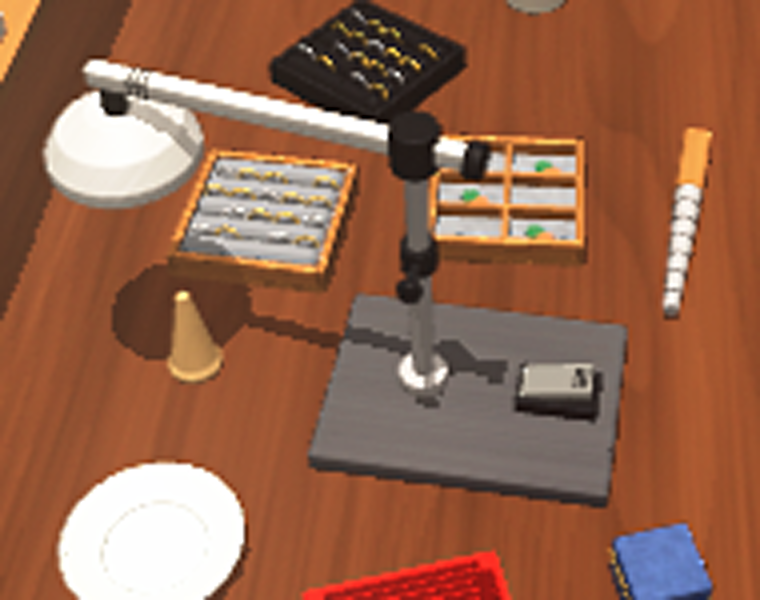

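View pics/scenec.png

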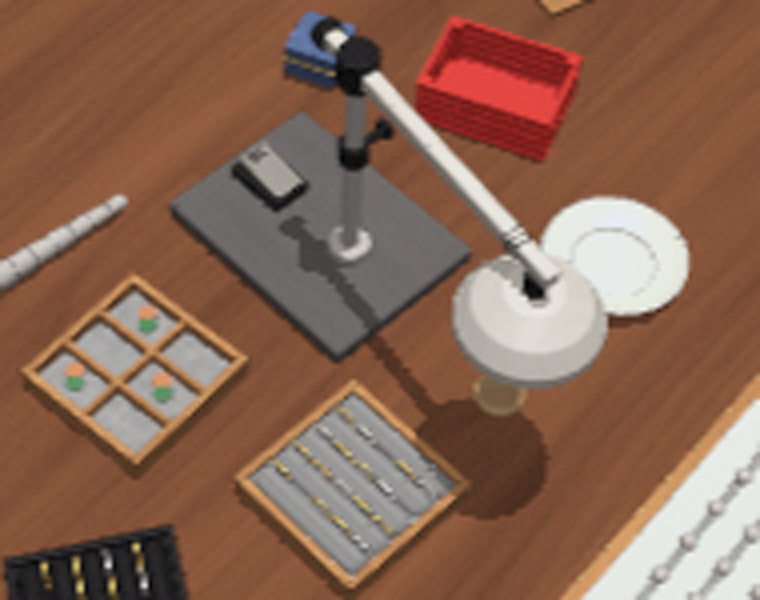

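The chosen tray is wooden with padded rolls and rings (side crop (265,220), scene crop (352,480)). The black one is separate at side crop (370,60). I'll compute positions from hand-picked corners.

```bash
python3 - <<'E'
from h import *
off={'scene':(250,150),'side':(205,160)}
def w(c,p,z): return at_z(c,(p[0]/4+off[c][0]-.375,p[1]/4+off[c][1]-.375),z)[:2]
D={'scene':dict(tray=([(353,383),(468,485),(350,580),(237,480)],24),base=([(303,113),(171,208),(338,350),(470,252)],18),pole=([(351,243)],20),hub=([(358,50)],267),end=([(552,272)],250),bar=([(440,150)],258),shade=([(530,320)],178+10)),
'side':dict(tray=([(214,152),(357,164),(326,276),(175,258)],24),base=([(358,297),(626,326),(608,494),(311,460)],18),pole=([(423,373)],20),hub=([(416,126)],267),end=([(90,72)],250),bar=([(280,108)],258))}
for c in D:
    for n,(ps,z) in D[c].items():
        W=np.array([w(c,p,z) for p in ps]); print(c,n,np.round(W.mean(0)),np.round(W).tolist() if len(W)>1 else '')
        if len(W)>1: print('   sides',[round(float(np.hypot(*(W[i]-W[i-1])))) for i in range(4)])
E
```

```text
scene tray [ 728. -103.] [[671.0, -36.0], [796.0, -46.0], [781.0, -168.0], [662.0, -163.0]]
   sides [127, 126, 122, 120]
scene base [544.  66.] [[447.0, 154.0], [435.0, -4.0], [638.0, -17.0], [656.0, 133.0]]
   sides [210, 158, 204, 151]
scene pole [576.  71.] 
scene hub [578.  66.] 
scene end [802.  11.] 
scene bar [680.  38.] 
scene shade [794.   7.] 
side tray [ 725. -101.] [[784.0, -169.0], [659.0, -162.0], [666.0, -30.0], [790.0, -41.0]]
   sides [128, 125, 132, 124]
side base [541.  71.] [[639.0, -15.0], [430.0, 0.0], [444.0, 155.0], [653.0, 142.0]]
   sides [158, 210, 156, 210]
side pole [581.  59.] 
side hub [579.  64.] 
side end [808.   4.] 
side bar [670.  42.]
```

Emit:
step_arm(targets=[{"dp": [-0.1,-0.05,-0.1],"angular": [0,0,0],"fingers": 1},{"dp": [-0.2,-0.1,-0.2],"angular": [0,0,0],"fingers": 1},{"dp": [-0.32,-0.16,-0.3],"angular": [0,0,0],"fingers": 1},{"dp": [-0.44,-0.22,-0.35],"angular": [0,0,0],"fingers": 1},{"dp": [-0.56,-0.28,-0.35],"angular": [0,0,0],"fingers": 1},{"dp": [-0.68,-0.33,-0.35],"angular": [0,0,0],"fingers": 1},{"dp": [-0.8,-0.38,-0.35],"angular": [0,0,0],"fingers": 1},{"dp": [-0.9,-0.42,-0.35],"angular": [0,0,0],"fingers": 1}])

```text
time: 3.95
tool_pos: [321.4, 441.8, 303.5]
tcp_rot: [179.9, 0.1, 163.4]
ft_force: [0.0, -0.3, 1.0]
finger_gap: 0.4
grip_force: 0.0
```

Emit:
step_arm(targets=[{"dp": [-0.12,-0.05,0],"angular": [0,0,0],"fingers": 1},{"dp": [-0.24,-0.1,0],"angular": [0,0,0],"fingers": 1},{"dp": [-0.36,-0.16,0],"angular": [0,0,0],"fingers": 1},{"dp": [-0.48,-0.22,0],"angular": [0,0,0],"fingers": 1},{"dp": [-0.6,-0.28,0],"angular": [0,0,0],"fingers": 1},{"dp": [-0.72,-0.33,0],"angular": [0,0,0],"fingers": 1},{"dp": [-0.82,-0.38,0],"angular": [0,0,0],"fingers": 1},{"dp": [-0.9,-0.42,0],"angular": [0,0,0],"fingers": 1}])

```text
time: 4.95
tool_pos: [469.5, 309.9, 303.1]
tcp_rot: [179.9, 0.1, 163.4]
ft_force: [-0.3, -0.0, 0.1]
finger_gap: 0.3
grip_force: 0.0
```

Emit:
step_arm(targets=[{"dp": [-0.12,-0.05,0],"angular": [0,0,0],"fingers": 1},{"dp": [-0.24,-0.1,0],"angular": [0,0,0],"fingers": 1},{"dp": [-0.36,-0.16,0],"angular": [0,0,0],"fingers": 1},{"dp": [-0.48,-0.2,0],"angular": [0,0,0],"fingers": 1},{"dp": [-0.6,-0.24,0],"angular": [0,0,0],"fingers": 1},{"dp": [-0.72,-0.28,0],"angular": [0,0,0],"fingers": 1},{"dp": [-0.82,-0.32,0],"angular": [0,0,0],"fingers": 1},{"dp": [-0.9,-0.34,0],"angular": [0,0,0],"fingers": 1}])

```text
time: 5.95
tool_pos: [622.3, 194.1, 301.5]
tcp_rot: [180.0, 0.0, 163.4]
ft_force: [-0.6, -0.5, 0.4]
finger_gap: 0.4
grip_force: 0.0
```

Emit:
step_arm(targets=[{"dp": [-0.15,-0.1,0],"angular": [0,0,0],"fingers": 1},{"dp": [-0.3,-0.2,0],"angular": [0,0,0],"fingers": 1},{"dp": [-0.45,-0.31,0],"angular": [0,0,0],"fingers": 1},{"dp": [-0.59,-0.41,0],"angular": [0,0,0],"fingers": 1},{"dp": [-0.59,-0.41,0.1],"angular": [0,0,0],"fingers": 1},{"dp": [-0.59,-0.41,0.2],"angular": [0,0,0],"fingers": 1},{"dp": [-0.59,-0.41,0.32],"angular": [0,0,0],"fingers": 1},{"dp": [-0.59,-0.41,0.32],"angular": [0,0,0],"fingers": 1}])

```text
time: 6.95
tool_pos: [708.6, 84.1, 233.0]
tcp_rot: [-179.9, -0.4, 163.5]
ft_force: [-1.0, -0.4, 0.1]
finger_gap: 0.2
grip_force: 0.0
```

```bash
python3 - <<'E'
from h import *
print(sense()['tool_pos'])
im=snapshot('scene')[110:260,270:460]; a=cv2.resize(im,None,fx=3,fy=3)
im=snapshot('side')[130:280,200:390]; b=cv2.resize(im,None,fx=3,fy=3)
cv2.imwrite('pics/n1.png',cv2.resize(np.hstack([a,b]),(800,316)))
E
```

```text
[708.63472405  84.08228382 233.03204753]
```

View pics/n1.png

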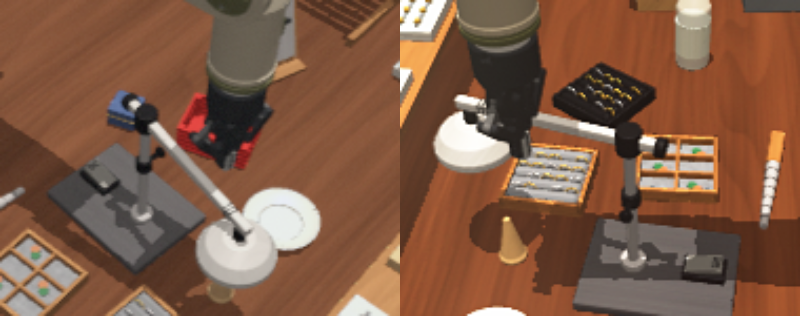

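The fingertip is beside the bar on its far (+y) side, clear of everything: (230,160) in the left half, (520,150) in the right half. Now I compute the push arc.

```bash
cat >> h.py <<'E'
from scipy.spatial.transform import Rotation as Ro
POLE=np.array([579.5,66.])
def plan(rows,s=None):
    # rows: (x,y,z,yaw) world, tool down; prints dp & angular
    s=s or sense(); R=Ro.from_euler('xyz',s['tcp_rot'],degrees=True); p=np.array(s['tool_pos'])
    for x,y,z,yaw in rows:
        dp=R.inv().apply(np.array([x,y,z])-p)/200
        rv=(R.inv()*Ro.from_euler('xyz',[180,0,yaw],degrees=True)).as_rotvec(degrees=True)/180
        print(np.round(dp,3),np.round(rv,3))
def arc(a,d,r=125,z=235):
    t=np.radians(a); u=np.array([np.cos(t),np.sin(t)]); n=np.array([-u[1],u[0]]); c=POLE+r*u+d*n
    return (*c,z,180+a)
E
python3 - <<'E'
from h import *
print(arc(-30,21))
plan([arc(-14.4,40),arc(-14.4,32),arc(-14.4,26),arc(-15,22),arc(-19,21),arc(-23,21),arc(-27,21),arc(-30,21)])
E
```

```text
(np.float64(698.2531754730549), np.float64(21.68653347947322), 235, 150)
[-0.015 -0.049  0.01 ] [-0.    -0.    -0.012]
[-0.016 -0.089  0.01 ] [-0.    -0.    -0.012]
[-0.017 -0.119  0.01 ] [-0.    -0.    -0.012]
[-0.02  -0.145  0.01 ] [-0.    -0.    -0.008]
[-0.027 -0.194  0.01 ] [-0.    -0.     0.014]
[-0.03  -0.238  0.01 ] [-0.    -0.     0.036]
[-0.031 -0.282  0.01 ] [-0.    -0.     0.058]
[-0.03  -0.315  0.01 ] [-0.    -0.     0.075]
```

Emit:
step_arm(targets=[{"dp": [-0.015,-0.05,0],"angular": [0,0,0],"fingers": 1},{"dp": [-0.016,-0.09,0],"angular": [0,0,0],"fingers": 1},{"dp": [-0.017,-0.12,0],"angular": [0,0,0],"fingers": 1},{"dp": [-0.02,-0.145,0],"angular": [0,0,0],"fingers": 1},{"dp": [-0.025,-0.19,0],"angular": [0,0,0.015],"fingers": 1},{"dp": [-0.03,-0.235,0],"angular": [0,0,0.035],"fingers": 1},{"dp": [-0.03,-0.28,0],"angular": [0,0,0.055],"fingers": 1},{"dp": [-0.03,-0.315,0],"angular": [0,0,0.075],"fingers": 1}])

```text
time: 8.05
tool_pos: [698.7, 20.4, 237.4]
tcp_rot: [180.0, -0.0, 149.7]
ft_force: [0.0, 1.3, 0.6]
finger_gap: 0.0
grip_force: 0.6
```

```bash
python3 - <<'E'
from h import *
s=sense();print(s['tool_pos'],s['tcp_rot'],s['ft_force'])
plan([arc(a,21) for a in (-31,-33,-35,-37,-39,-41,-43,-44)])
for c in ['scene','side']:
    cv2.imwrite(f'pics/{c}1.png',snapshot(c))
    for d in pinpoint(c,'shade')[:2]:
        w=at_z(c,d['at'],178)[:2]; print(c,d['conf'],w, np.degrees(np.arctan2(*(w-POLE)[::-1])),np.hypot(*(w-POLE)))
E
```

```text
[698.73829189  20.38236243 237.3882511 ] [ 1.79983743e+02 -3.20273405e-03  1.49718561e+02] [0.04008438 1.32672025 0.58046874]
[ 0.004 -0.007  0.012] [ 0.    -0.     0.004]
[ 0.001 -0.028  0.012] [ 0.    -0.     0.015]
[-0.002 -0.05   0.012] [ 0.    -0.     0.026]
[-0.003 -0.073  0.012] [ 0.    -0.     0.037]
[-0.004 -0.095  0.012] [ 0.    -0.     0.048]
[-0.004 -0.117  0.012] [ 0.   -0.    0.06]
[-0.003 -0.139  0.012] [ 0.    -0.     0.071]
[-0.002 -0.15   0.012] [ 0.    -0.     0.076]
scene 0.94 [762.34656159 -44.84026619] -31.22394122336273 213.818684159448
scene 0.72 [535.70643125  -7.12674704] -120.91621541017108 85.23730284813485
side 0.71 [765.36206081 -44.82415216] -30.80639700841374 216.394774317083
```

Emit:
step_arm(targets=[{"dp": [0.004,-0.01,0.005],"angular": [0,0,0.004],"fingers": 1},{"dp": [0.001,-0.03,0.005],"angular": [0,0,0.015],"fingers": 1},{"dp": [-0.002,-0.05,0.005],"angular": [0,0,0.026],"fingers": 1},{"dp": [-0.003,-0.073,0.005],"angular": [0,0,0.037],"fingers": 1},{"dp": [-0.004,-0.095,0.005],"angular": [0,0,0.048],"fingers": 1},{"dp": [-0.004,-0.117,0.005],"angular": [0,0,0.06],"fingers": 1},{"dp": [-0.003,-0.139,0.005],"angular": [0,0,0.07],"fingers": 1},{"dp": [-0.002,-0.15,0.005],"angular": [0,0,0.076],"fingers": 1}])

```text
time: 9.25
tool_pos: [684.1, -5.7, 236.4]
tcp_rot: [-180.0, 0.0, 136.2]
ft_force: [1.0, 0.1, -1.2]
finger_gap: -0.1
grip_force: 0.6
```

```bash
python3 - <<'E'
from h import *
s=sense();print(s['tool_pos'],s['tcp_rot'],s['ft_force'])
plan([arc(a,21) for a in (-44,-45,-46,-47,-48)])
ims=[]
for c in ['scene','side']:
    im=snapshot(c)
    for d in pinpoint(c,'shade')[:1]:
        w=at_z(c,d['at'],178)[:2]; print(c,d['conf'],d['at'],w, np.degrees(np.arctan2(*(w-POLE)[::-1])),np.hypot(*(w-POLE)))
    for d in pinpoint(c,'ring_tray')[:2]: print('tray',d['conf'],at_z(c,d['at'],0))
    for d in pinpoint(c,'lamp')[:2]: print('lamp',d['conf'],at_z(c,d['at'],0))
    u,v=(360,225) if c=='scene' else (290,215)
    ims.append(cv2.resize(im[v-75:v+75,u-95:u+95],None,fx=4,fy=4,interpolation=2)[:, :])
cv2.imwrite('pics/n2.png',cv2.resize(np.vstack(ims),(475,750))[:750] if 0 else cv2.resize(np.hstack(ims),(800,316)))
E
```

```text
[684.0856987   -5.73316806 236.35386205] [-1.79999763e+02  1.38346571e-02  1.36175874e+02] [ 0.95567172  0.1388094  -1.2437954 ]
[ 0.    -0.     0.007] [-0.     0.     0.001]
[-0.001 -0.011  0.007] [-0.     0.     0.007]
[-0.003 -0.022  0.007] [0.    0.    0.012]
[-0.004 -0.033  0.007] [0.    0.    0.018]
[-0.005 -0.044  0.007] [0.    0.    0.023]
scene 0.74 [346.3, 239.9] [736.63473156 -82.79818643] -43.43910003869549 216.4075417927279
tray 0.69 [ 658.14833693 -315.9951913     0.        ]
tray 0.6 [ 723.71916137 -111.49355825    0.        ]
lamp 0.9 [577.04299472  83.38420079   0.        ]
side 0.9 [262.6, 178.9] [735.02827512 -84.58736592] -44.07528846602259 216.48463949275987
tray 0.97 [ 656.03204183 -315.48381658    0.        ]
lamp 0.72 [586.7858713   68.77888573   0.        ]
```

View pics/n2.png

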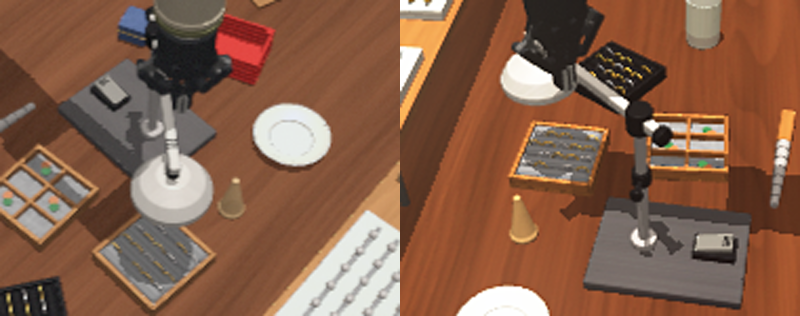

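Here the lamp head is at about -44° (scene half (172,190)), and I want about -48.8°. The base and tray have not moved. I finish the push.

Emit:
step_arm(targets=[{"dp": [0,-0.006,0.003],"angular": [0,0,0.003],"fingers": 1},{"dp": [-0.001,-0.013,0.003],"angular": [0,0,0.007],"fingers": 1},{"dp": [-0.002,-0.02,0.003],"angular": [0,0,0.011],"fingers": 1},{"dp": [-0.003,-0.027,0.003],"angular": [0,0,0.015],"fingers": 1},{"dp": [-0.004,-0.034,0.003],"angular": [0,0,0.018],"fingers": 1},{"dp": [-0.005,-0.042,0.003],"angular": [0,0,0.022],"fingers": 1},{"dp": [-0.006,-0.05,0.003],"angular": [0,0,0.026],"fingers": 1},{"dp": [-0.006,-0.053,0.003],"angular": [0,0,0.027],"fingers": 1}])

```text
time: 10.65
tool_pos: [677.6, -13.9, 235.7]
tcp_rot: [180.0, -0.0, 131.4]
ft_force: [0.9, 0.5, 1.6]
finger_gap: 0.2
grip_force: 0.6
```

Emit:
step_arm(targets=[{"dp": [0,0.04,0],"angular": [0,0,0],"fingers": 1},{"dp": [0,0.1,0],"angular": [0,0,0],"fingers": 1},{"dp": [0,0.2,0],"angular": [0,0,0],"fingers": 1},{"dp": [0,0.3,0],"angular": [0,0,0],"fingers": 1},{"dp": [0,0.4,-0.1],"angular": [0,0,0],"fingers": 1},{"dp": [0,0.5,-0.2],"angular": [0,0,0],"fingers": 1},{"dp": [0,0.6,-0.35],"angular": [0,0,0],"fingers": 1},{"dp": [0,0.65,-0.4],"angular": [0,0,0],"fingers": 1}])

```text
time: 11.65
tool_pos: [776.6, 73.9, 318.0]
tcp_rot: [179.8, 0.1, 131.5]
ft_force: [1.0, 0.5, -0.8]
finger_gap: 0.1
grip_force: 0.0
```

```bash
python3 - <<'E'
from h import *
s=sense();print(s['tool_pos'],s['tcp_rot'],s['ft_force'])
def az(w): return np.degrees(np.arctan2(*(w-POLE)[::-1]))
for k in range(2):
  for c in ['scene','side']:
    im=snapshot(c); cv2.imwrite(f'pics/{c}3.png',im)
    for n,z in [('shade',178),('ring_tray',0),('lamp',0),('lamp_bar',250),('switch_press',41)]:
      for d in pinpoint(c,n)[:2]:
        w=at_z(c,d['at'],z)[:2]; print(c,n,round(d['conf'],2),np.round(w), round(az(w),1),np.round(np.hypot(*(w-POLE))))
u,v=345,235
cv2.imwrite('pics/n3a.png',cv2.resize(cv2.imread('pics/scene3.png')[v-75:v+75,u-95:u+95],None,fx=4,fy=4,interpolation=2))
u,v=290,215
cv2.imwrite('pics/n3b.png',cv2.resize(cv2.imread('pics/side3.png')[v-75:v+75,u-95:u+95],None,fx=4,fy=4,interpolation=2))
E
```

```text
[776.63519169  73.88348283 318.01261357] [1.79846885e+02 1.14050586e-01 1.31483072e+02] [ 0.99133657  0.46285174 -0.75350855]
scene shade 0.8 [ 723. -102.] -49.5 221.0
scene ring_tray 0.87 [ 661. -314.] -77.8 389.0
scene ring_tray 0.74 [ 729. -106.] -48.9 228.0
scene lamp 0.91 [580.  67.] 42.7 1.0
scene lamp_bar 0.58 [585.  65.] -10.7 6.0
scene lamp_bar 0.52 [ 642. -488.] -83.6 558.0
scene switch_press 0.89 [452.  76.] 175.7 128.0
side shade 0.87 [ 728. -114.] -50.5 234.0
side shade 0.43 [703. 324.] 64.5 286.0
side ring_tray 0.7 [724. -95.] -48.1 216.0
side ring_tray 0.65 [ 663. -304.] -77.3 379.0
side lamp 0.76 [582.  72.] 66.2 7.0
side lamp_bar 0.78 [575.  70.] 142.6 6.0
side lamp_bar 0.74 [418. 136.] 156.4 176.0
side switch_press 0.57 [463.  81.] 172.7 117.0
side switch_press 0.19 [395. -69.] -143.9 228.0
scene shade 0.76 [ 717. -100.] -50.3 216.0
scene ring_tray 0.75 [ 665. -315.] -77.3 391.0
scene ring_tray 0.58 [ 728. -100.] -48.2 222.0
scene lamp 0.77 [578.  69.] 116.3 4.0
scene lamp_bar 0.63 [583.  67.] 18.3 4.0
scene switch_press 0.66 [467.  76.] 174.9 113.0
side shade 0.58 [723. -98.] -48.7 218.0
side ring_tray 0.96 [728. -95.] -47.3 219.0
side ring_tray 0.7 [ 777. -318.] -62.8 431.0
side lamp 0.78 [572.  62.] -151.7 8.0
side lamp_bar 0.61 [581.  71.] 72.9 5.0
side switch_press 0.55 [471.  77.] 174.3 110.0
```

View pics/n3a.png

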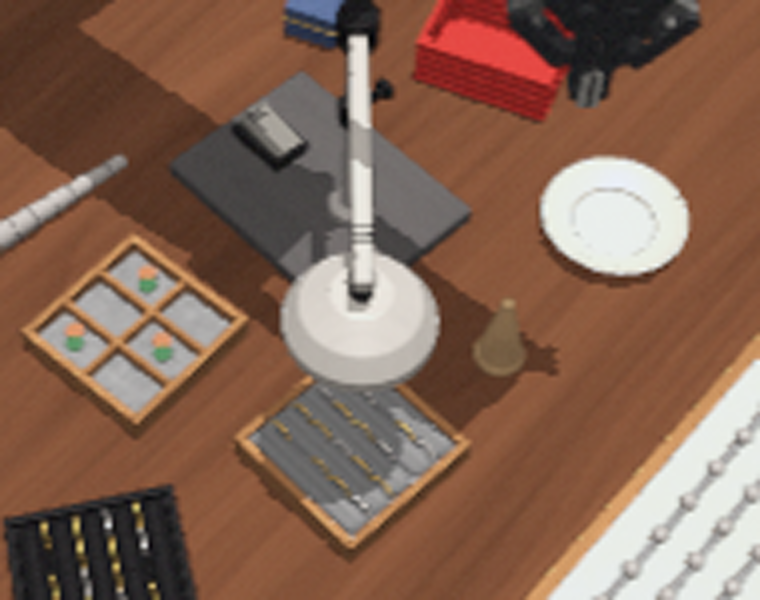

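View pics/n3b.png

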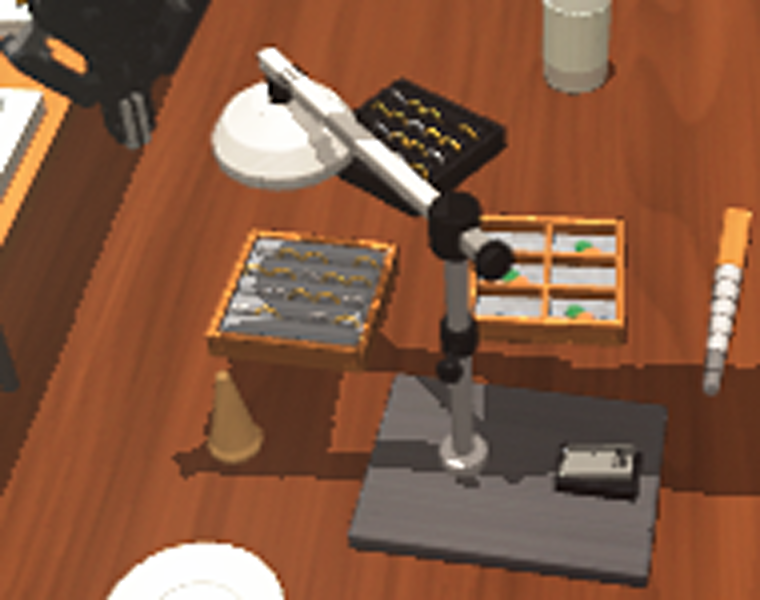

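The shade is within about 1° of the tray's middle, and the base and tray have not moved (scene crop shade (360,320), tray (352,445)). Next, the switch.

```bash
python3 - <<'E'
from h import *
plan([(700,74,325,142),(620,74,330,153.5)])
s=dict(tool_pos=[620,74,330],tcp_rot=[180,0,153.5])
plan([(540,75,330,165),(462,75.5,330,175.4),(462,75.5,200,175.4)],s)
E
```

```text
[ 0.256 -0.276 -0.047] [-0.    -0.    -0.059]
[ 0.52  -0.576 -0.072] [-0.    -0.    -0.123]
[ 0.36  -0.174 -0.   ] [ 0.     0.    -0.064]
[ 0.71  -0.346 -0.   ] [ 0.     0.    -0.122]
[ 0.71  -0.346  0.65 ] [ 0.     0.    -0.122]
```

Emit:
step_arm(targets=[{"dp": [0.05,-0.055,-0.03],"angular": [0,0,-0.015],"fingers": 1},{"dp": [0.12,-0.13,-0.07],"angular": [0,0,-0.03],"fingers": 1},{"dp": [0.19,-0.21,-0.07],"angular": [0,0,-0.05],"fingers": 1},{"dp": [0.26,-0.285,-0.07],"angular": [0,0,-0.065],"fingers": 1},{"dp": [0.33,-0.365,-0.07],"angular": [0,0,-0.08],"fingers": 1},{"dp": [0.4,-0.44,-0.07],"angular": [0,0,-0.095],"fingers": 1},{"dp": [0.47,-0.52,-0.07],"angular": [0,0,-0.11],"fingers": 1},{"dp": [0.52,-0.576,-0.07],"angular": [0,0,-0.123],"fingers": 1}])

```text
time: 13.85
tool_pos: [619.2, 74.0, 330.1]
tcp_rot: [180.0, 0.0, 153.6]
ft_force: [0.3, 0.6, -0.4]
finger_gap: 0.1
grip_force: 0.0
```

Emit:
step_arm(targets=[{"dp": [0.1,-0.05,0],"angular": [0,0,-0.02],"fingers": 1},{"dp": [0.2,-0.1,0],"angular": [0,0,-0.04],"fingers": 1},{"dp": [0.31,-0.15,0],"angular": [0,0,-0.06],"fingers": 1},{"dp": [0.42,-0.205,0],"angular": [0,0,-0.08],"fingers": 1},{"dp": [0.53,-0.26,0],"angular": [0,0,-0.1],"fingers": 1},{"dp": [0.63,-0.305,0],"angular": [0,0,-0.115],"fingers": 1},{"dp": [0.71,-0.346,0],"angular": [0,0,-0.122],"fingers": 1},{"dp": [0.71,-0.346,0],"angular": [0,0,-0.122],"fingers": 1}])

```text
time: 14.85
tool_pos: [461.7, 75.3, 330.4]
tcp_rot: [180.0, 0.1, 175.5]
ft_force: [0.5, -0.3, 0.1]
finger_gap: 0.0
grip_force: 0.0
```

```bash
python3 - <<'E'
from h import *
s=sense();print(s['tool_pos'],s['tcp_rot'],s['ft_force'])
plan([(462,75.5,150,175.4),(462,75.5,60,175.4)])
E
```

```text
[461.65917702  75.32242565 330.39909841] [1.79987249e+02 8.97301970e-02 1.75517297e+02] [ 0.53781648 -0.26237308  0.12496652]
[-0.     0.001  0.902] [0.    0.    0.001]
[0.000e+00 1.000e-03 1.352e+00] [0.    0.    0.001]
```

Emit:
step_arm(targets=[{"dp": [0,0,0.12],"angular": [0,0,0],"fingers": 1},{"dp": [0,0,0.25],"angular": [0,0,0],"fingers": 1},{"dp": [0,0,0.4],"angular": [0,0,0],"fingers": 1},{"dp": [0,0,0.55],"angular": [0,0,0],"fingers": 1},{"dp": [0,0,0.7],"angular": [0,0,0],"fingers": 1},{"dp": [0,0,0.82],"angular": [0,0,0],"fingers": 1},{"dp": [0,0,0.9],"angular": [0,0,0],"fingers": 1},{"dp": [0,0,0.9],"angular": [0,0,0],"fingers": 1}])

```text
time: 15.85
tool_pos: [461.5, 75.2, 148.5]
tcp_rot: [-180.0, -0.1, 175.5]
ft_force: [-0.3, -0.2, 0.1]
finger_gap: 0.2
grip_force: 0.0
```

Emit:
step_arm(targets=[{"dp": [0,0,0.08],"angular": [0,0,0],"fingers": 1},{"dp": [0,0,0.17],"angular": [0,0,0],"fingers": 1},{"dp": [0,0,0.26],"angular": [0,0,0],"fingers": 1},{"dp": [0,0,0.34],"angular": [0,0,0],"fingers": 1},{"dp": [0,0,0.41],"angular": [0,0,0],"fingers": 1},{"dp": [0,0,0.46],"angular": [0,0,0],"fingers": 1},{"dp": [0,0,0.49],"angular": [0,0,0],"fingers": 1},{"dp": [0,0,0.49],"angular": [0,0,0],"fingers": 1}])

```text
time: 16.85
tool_pos: [461.9, 75.2, 51.4]
tcp_rot: [-180.0, -0.0, 175.5]
ft_force: [-0.4, -0.1, 0.0]
finger_gap: -0.2
grip_force: 0.0
```

```bash
python3 - <<'E'
from h import *
s=sense();print(s['tool_pos'],s['ft_force'])
a=cv2.resize(snapshot('scene')[145:235,270:390],(400,300)); b=cv2.resize(snapshot('side')[195:285,285:405],(400,300))
cv2.imwrite('pics/n4.png',np.hstack([a,b]))
E
```

```text
[461.93639914  75.24080435  51.44488513] [-0.41864491 -0.14052141  0.02675638]
```

View pics/n4.png

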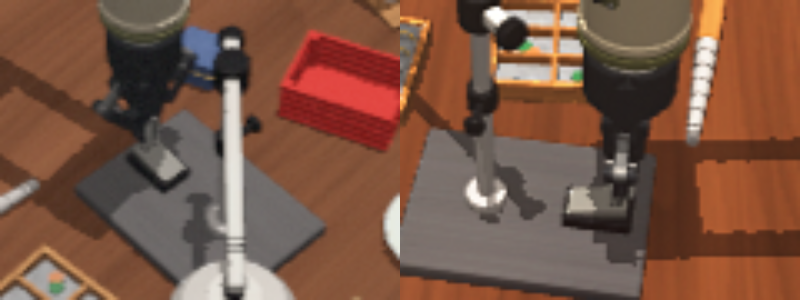

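The closed fingertips are just over the near end of the rocker: (150,145) in the left half, (620,185) in the right half. I press slowly down to z≈36.

Emit:
step_arm(targets=[{"dp": [0,0,0.015],"angular": [0,0,0],"fingers": 1},{"dp": [0,0,0.03],"angular": [0,0,0],"fingers": 1},{"dp": [0,0,0.04],"angular": [0,0,0],"fingers": 1},{"dp": [0,0,0.05],"angular": [0,0,0],"fingers": 1},{"dp": [0,0,0.06],"angular": [0,0,0],"fingers": 1},{"dp": [0,0,0.07],"angular": [0,0,0],"fingers": 1},{"dp": [0,0,0.075],"angular": [0,0,0],"fingers": 1},{"dp": [0,0,0.075],"angular": [0,0,0],"fingers": 1}])

```text
time: 17.95
tool_pos: [461.5, 75.3, 36.6]
tcp_rot: [-180.0, -0.1, 175.5]
ft_force: [-4.5, 0.5, 5.5]
finger_gap: -0.3
grip_force: 3.2
```

Emit:
step_arm(targets=[{"dp": [0,0,0.002],"angular": [0,0,0],"fingers": 1},{"dp": [0,0,0.004],"angular": [0,0,0],"fingers": 1},{"dp": [0,0,0.005],"angular": [0,0,0],"fingers": 1},{"dp": [0,0,0.006],"angular": [0,0,0],"fingers": 1},{"dp": [0,0,0.007],"angular": [0,0,0],"fingers": 1},{"dp": [0,0,0.008],"angular": [0,0,0],"fingers": 1},{"dp": [0,0,0.008],"angular": [0,0,0],"fingers": 1},{"dp": [0,0,0.008],"angular": [0,0,0],"fingers": 1}])

```text
time: 18.95
tool_pos: [461.6, 75.4, 36.2]
tcp_rot: [-180.0, -0.1, 175.5]
ft_force: [-13.7, 0.2, 20.6]
finger_gap: 0.2
grip_force: 10.8
```

At the stop (20 N). I lift off.

Emit:
step_arm(targets=[{"dp": [0,0,-0.01],"angular": [0,0,0],"fingers": 1},{"dp": [0,0,-0.03],"angular": [0,0,0],"fingers": 1},{"dp": [0,0,-0.08],"angular": [0,0,0],"fingers": 1},{"dp": [0,0,-0.18],"angular": [0,0,0],"fingers": 1},{"dp": [0,0,-0.3],"angular": [0,0,0],"fingers": 1},{"dp": [0,0,-0.5],"angular": [0,0,0],"fingers": 1},{"dp": [0,0,-0.75],"angular": [0,0,0],"fingers": 1},{"dp": [0,0,-0.9],"angular": [0,0,0],"fingers": 1}])

```text
time: 19.95
tool_pos: [463.2, 75.3, 218.7]
tcp_rot: [180.0, 0.2, 175.5]
ft_force: [1.6, -0.3, -0.4]
finger_gap: -0.4
grip_force: 0.0
```

```bash
python3 - <<'E'
from h import *
s=sense();print(s['tool_pos'],s['ft_force'])
S=[];T=[];L=[]
for k in range(4):
  for c in ['scene','side']:
    im=snapshot(c); cv2.imwrite(f'pics/{c}5.png',im)
    for n,z,near,A in [('shade',178,(724,-102),S),('ring_tray',0,(727,-102),T),('lamp',0,POLE,L)]:
      for d in pinpoint(c,n):
        w=at_z(c,d['at'],z)[:2]
        if np.hypot(*(w-near))<35: A.append(w)
for A in (S,T,L): A=np.array(A); print(len(A),A.mean(0),A.std(0))
a=cv2.resize(cv2.imread('pics/scene5.png')[160:295,270:390],(533,600)); b=cv2.resize(cv2.imread('pics/side5.png')[235:295,330:375],(267,356))
b=cv2.copyMakeBorder(b,0,244,0,0,0); cv2.imwrite('pics/n5.png',np.hstack([a,b]))
E
```

```text
[463.16029768  75.25290574 218.7388378 ] [ 1.61593589 -0.30264442 -0.42468956]
8 [723.21641354 -98.71276195] [4.64758637 6.62808673]
8 [ 727.7752123  -100.36191464] [6.87207609 7.51454868]
8 [581.54695189  65.06567903] [3.32401855 4.6403749 ]
```

View pics/n5.png

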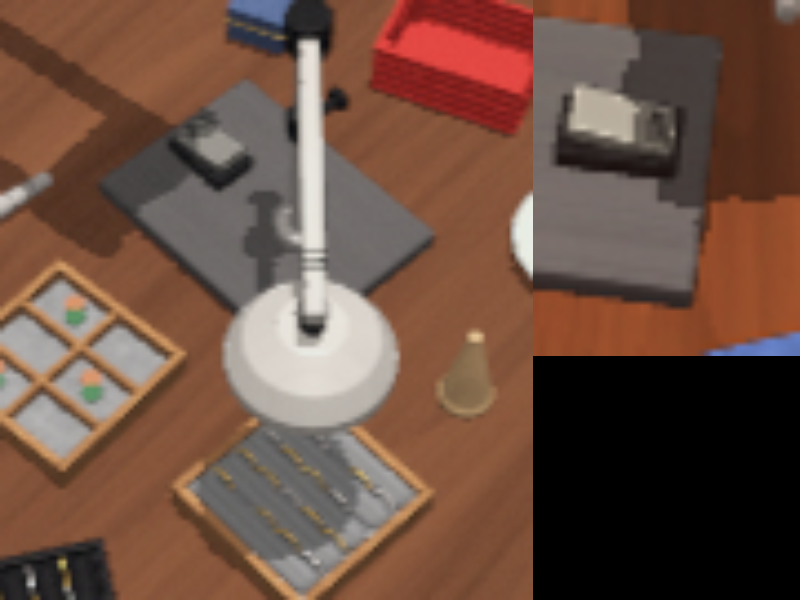

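The rocker's outer end is down (right panel (655,125)) and it reached its stop at 20 N. The shade's measured centre (723,-99) is about 5 mm from the tray's (728,-100), and the lamp has not moved. The robot is clear, so I hand in.

```bash
python3 -c "from bench import *; print(hand_in())"
```

```text
the job is handed in; nothing more can be done
None
```

The job is handed in: the shade hangs within about 5 mm of the ring tray's middle, the rocker switch is pressed to its stop, and in the last pictures the lamp's base and the tray had not moved and nothing nearby looked disturbed.

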